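# Load the insulation tester and latch its sliding hood

### The arm

A 6-joint arm with a two-finger parallel gripper is mounted at the origin on the work surface. World frame = base frame: x ahead of the robot, y to its left, z up, the work surface at z = 0. Lengths are in m, angles in rad, forces in N, time in s.
With the tool pointing down it reaches from about 0.35 to 0.925 m from the base axis. Payload 6.4 kg.
Tool frame: the origin (TCP) lies on the mounting face of the last link; the fingertips stand 173 mm ahead of it and the grasp point (between the pads) lies 155 mm ahead of it (robot.pinch_z is the distance from the TCP to the grasp point, in m); x points along the fingers, z is the direction in which the jaws open and shut, and the axes are right-handed (so a half turn about x gives the same grasp; the last joint's range is limited). The gripper opens to 85 mm and grips with 20 to 120 N. Pads are 22 mm wide; open, the fingers measure 114 mm over their backs; the gripper's body (76 mm by 85 mm) begins 54 mm behind the grasp point. The pads swing forward as they close: fully open they stand 13 mm farther back than shut.
Start: joints at [1.034, 0.245, 1.558, -0, 1.339, -0.174], TCP at [0.231, 0.608, 0.405] pointing down, gripper open.
Joint ranges: [-3.13, 3.13], [-1.02, 2.26], [0.13, 2.54], [-0.95, 4.09], [0.21, 2.88], [-2.74, 2.74]. Speed limits (rad/s): [2.57, 2.57, 3.14, 3.14, 3.14, 3.14].

### API

Orientations are given as a unit quaternion [w, x, y, z].
In Python, from cell import robot gives the robot as it stands.
- The arm moves only by the tool step_arm, never from a script. Its arguments are lists of equal length, an entry for each row: "dr": the turn, a rotation vector about the tool's x, y, z in degrees, a list of three; "xyz": the shift along the tool's x, y, z in m, a list of three; "jaw": the gripper's target within -1 to 1 (shut at 1, half-way at 0, fully open at -1). In form: {"dr": [[ax, ay, az], ...], "xyz": [[dx, dy, dz], ...], "jaw": [jaw, ...]}. A call has 1 to 10 rows; each row is the pose to reach, as a shift and turn from the pose commanded when the call began, along the tool's axes at that moment; what a row does not reach only later rows make up. A row lasts 1/12 s, in which the tool goes at most 41.7 mm and 7.16 degrees, less where a joint would pass 70% of its speed; a pose out of reach is approached as far as the arm can. A call with a gripper value outside its range is refused whole. The fingers move at their own pace and stop on an object; the grip force is fixed at half the most. Time passes only in rows, so rows that repeat a pose let the fingers close. It gives the time, the measured TCP pose, the force and the opening at its end, in the units of the state.
- robot.observe(): the state, without advancing time (a new reading comes with each control period).
- robot.read_camera(name): name is "side" or "top" or "wrist"; returns (picture, depth): 480x640x3 uint8, red, green, blue; 480x640 float32, m along the optical axis (not along the pixel's ray), 0 where there is no reading.
- robot.camera_model(name): a dict with "vertical_fov" (degrees; the focal length in pixels is half the picture's height over the tangent of half this angle, whatever the lens; pixels are square), "cx", "cy" (the principal point, pixels), "R" (3x3) and "t" (3): a world point X has camera coordinates R X + t; the wrist camera has in their place "hand_eye" (4x4, takes a point from camera to tool coordinates, whose origin is the TCP and whose axes are the tool frame's). Camera axes: x right, y down, z forward; pixel columns grow to the right and rows downward; lengths in m; the calibration is good to about 2 mm. A picture is of the moment at which its call begins: read the wrist's pose just before it. camera_model takes no time and is no camera call.
- robot.hand_in(): hands the job in, once; it reports no verdict.
The state is a dict: "t": time; "joint_pos": joint angles; "dq": joint speeds; "effort": joint torques, N m; "position": TCP position; "orientation": TCP orientation; "force": force on the tool from outside, world axes, zero at the start; "wrist_torque": the same for the moment, N m; "finger_gap": opening from 0.0 (shut) to 1.0 (fully open).
Only numpy, scipy, OpenCV 4.12 (cv2) and the standard library are available. Lean on these libraries where they do the work, as an engineer would, in place of code of your own. Each camera call takes 0.05 s, during which the arm holds its last target. There are 200 camera calls.

### The job

Put the rectangular green circuit board flat into the blue-framed nest of the test station, with its white terminal block towards the latch, and let go of it. Then push the clear sliding hood shut over it until the spring latch clicks and holds it on its own; push steadily, feeling for the catch, and neither slam the hood nor ram it against its stop. Leave the other things on the bench where they are.

Things in the scene. Friction and masses are not known exactly. Their poses are not given: they have to be found in the camera images.
- station: Test station, fixed: cream box 140 mm (x) by 450 mm (y), 45 mm high. Origin at bench height under the nest's centre; x away from its control panel, z up. It reaches from y = -150 mm (latch end) to y = +300 mm (where the hood is parked). The hood runs along y and shuts towards -y. An upright grey plate (y = -62 mm, top 98 mm above the bench) stands between nest and latch.
- catch (a point): Nominal catch point of the latch: where the middle of the hood's striker loop lies at hood_slide = 0; 110 mm above the bench, station axes. Here a dark steel latch block (80 mm wide, top 118 mm above the bench) carries an orange spring tongue. The block is screwed on in slots: on each set-up the true catch lies up to 8 mm either way along y, and this point does not show it.
- nest (a point): Centre of the nest's white floor, 49 mm above the bench; station axes. The nest is a blue frame, 60 mm (x) by 84 mm (y) inside, standing 5 mm above this floor: the board has 2 mm play on each side. Brass contacts at its -y (latch) end.
- board: Board to be tested, loose, about 75 g: rectangular, green, 56 mm (x) by 80 mm (y) by 3 mm. Origin under its centre, z up. In its middle a blue block, 24 mm (x) by 30 mm (y), top 23 mm above the underside: grip it there, across x, fingertips above the 3 mm board. White terminal block at the -y end, two black cans (14 mm high) at the +y end. In the nest its axes are parallel to the nest's.
- terminal (a point): Top centre of the board's white terminal block (40 by 10 mm): 33 mm from the board's centre along the board's -y, 13 mm above its underside.
- hood: Sliding hood, 120 mm (x) by 150 mm (y), clear top and sides, about 0.7 kg, top 120 mm above the bench; origin under its centre, 47 mm above the bench. The +y end is an upright red plate, outer face at y = +75 mm: the face to push (the hood is too wide to grasp). The -y end is open, with a steel striker loop reaching out to y = -106 mm. More than 20 N of push on the hood is ramming.
- hood_push (a point): Point on the red plate's outer face, mid-width, 10.5 mm below the hood's top edge (109.5 mm above the bench); the plate goes 61 mm farther down. Station axes: push towards -y.
- hood_slide (a joint): Hood travel along the station's y, m: 0.18 to 0.21 parked, near 0 shut. Rails drag 1.5 N. Over the last 25 mm an ejector pushes back 3.5 to 5 N (an uncaught hood springs back). From 18 to 8 mm before the catch the tongue raises the push to about 10 N in all; it eases to 7, drops (click), and at once a rubber buffer (10 N/mm) stops the hood. Over 0.15 m/s in the last 30 mm is slamming.
- pliers: Bystander, to be left alone: needle-nose pliers with orange handles, lying flat, 150 x 55 x 11 mm; origin on the bench under the pivot, x towards the jaws.
- round_board: Bystander, to be left alone: a second, ROUND green circuit board (80 mm across) that belongs to another job; origin under its centre.
- screwdriver: Bystander, to be left alone: screwdriver, 170 mm long, lying on the bench; x towards its tip.
- spool: Bystander, to be left alone: grey solder spool standing on end, 54 mm across, 45 mm tall; origin under its centre.
- mouse: Bystander, to be left alone: white computer mouse, 105 x 60 x 32 mm; origin under its centre.
- pocketknife: Bystander, to be left alone: closed black pocket knife, 91 x 26 x 18 mm; origin under its centre.
- meter: Bystander, to be left alone: yellow multimeter lying on its back, 185 x 88 x 40 mm; origin under its centre.
There are look-alikes about, which are no part of the job. Leave any orange or yellow look-alike of the board alone.

How it is judged:
On the way, in this order (a step that is already met when the one before it is completed fails the run):
1. the board lies seated in the nest, terminal block towards the latch, let go, while the hood is still open (x of board in the frame of nest between -0.004 and 0.004 m and y of board in the frame of nest between -0.004 and 0.004 m and z of board in the frame of nest between -0.003 and 0.003 m and angle between board's own z axis and vertical below 0.05 rad and y of terminal in the frame of nest below -0.02 m and contact force between the fingers and board below 0.05 N and value of joint hood_slide above 0.1 m), for 0.2 s.
2. the hood is shut over the board (x of board in the frame of nest between -0.004 and 0.004 m and y of board in the frame of nest between -0.004 and 0.004 m and z of board in the frame of nest between -0.003 and 0.003 m and angle between board's own z axis and vertical below 0.05 rad and y of terminal in the frame of nest below -0.02 m and value of joint hood_slide below 0.012 m), for 0.2 s.
At the end, for the whole second after the job is handed in: The board is still seated in the nest (centre within 4 mm of the nest's in x and y and 3 mm in height, tilted less than 0.05 rad, terminal block at the latch end), and the hood stays shut by itself, at rest (below 5 mm/s) at less than 12 mm of travel, held by its latch (all of step 2 and contact force between the fingers and board below 0.05 N and velocity of joint hood_slide between -0.005 and 0.005 m/s); the robot touches nothing.
It fails at once if the hood is rammed: the robot presses on it with more than 20 N (contact force between any of the fingers, the arm and hood above 20 N).
It fails at once if the hood is slammed: it closes faster than 0.15 m/s within the last 30 mm (value of joint hood_slide below 0.03 m and velocity of joint hood_slide below -0.15 m/s).
It fails at once if a bystander is moved by more than 15 mm (distance of any of pliers, round_board, screwdriver, spool, mouse, pocketknife, meter from where it was at the start of the episode above 0.015 m).
It also fails if it takes over 59 s, if anything falls off the work surface, if the arm or the gripper's body presses on something with over 40 N, if the wrist force passes 120 N, or if a joint passes its speed limit or range.

## Working session

There is one attempt and no reset: what is moved stays moved. The work goes in short steps, Python scripts to look and compute and a tool call to move; the robot and the scene stay as the last step left them, time stands still between calls to the robot, and variables do not carry over. Pictures are saved under pics/ and viewed, about 8 in all and at most 12, crops included, and the job is handed in when it is done.

Besides the shell and the picture viewer there is one more tool, called by a JSON object that holds its "op" and its "data". step_arm: Moves the arm, as the interface text tells. Its arguments: {"type":"object","properties":{"dr":{"type":"array"},"xyz":{"type":"array"},"jaw":{"type":"array"}},"required":["dr","xyz","jaw"]}

```bash
mkdir -p pics; ls
cat > h.py <<'E'
import numpy as np, cv2
from cell import robot
from scipy.spatial.transform import Rotation as Rn
def pose():
    s=robot.observe(); q=s["orientation"]
    return np.array(s["position"]), Rn.from_quat([q[1],q[2],q[3],q[0]]).as_matrix()
def grab(n):
    p=pose(); im,d=robot.read_camera(n); np.savez(f"{n}.npz",im=im,d=d,p=p[0],R=p[1])
    return im,d
def load(n): return np.load(f"{n}.npz")
def cam(n):
    m=robot.camera_model(n); f=240/np.tan(np.radians(m["vertical_fov"])/2)
    if "R" in m: R=np.array(m["R"]).T; t=-R@np.array(m["t"])
    else:
        z=load(n); H=np.array(m["hand_eye"]); R=z["R"]@H[:3,:3]; t=z["R"]@H[:3,3]+z["p"]
    return f,m["cx"],m["cy"],R,t
def ray(n,u,v):
    f,cx,cy,R,t=cam(n); return t,R@np.array([(u-cx)/f,(v-cy)/f,1])
def at_z(n,u,v,z):
    t,d=ray(n,u,v); return t+d*(z-t[2])/d[2]
def at_d(n,u,v,r=1):
    D=load(n)["d"][v-r:v+r+1,u-r:u+r+1]; D=D[D>0]
    t,d=ray(n,u,v); return t+d*np.median(D) if D.size else None
def proj(n,X):
    f,cx,cy,R,t=cam(n); c=R.T@(np.array(X)-t); return c[0]/c[2]*f+cx,c[1]/c[2]*f+cy
def save(n,name,box=None,s=1):
    im=load(n)["im"][:,:,::-1]
    if box: im=im[box[1]:box[3],box[0]:box[2]]
    cv2.imwrite(f"pics/{name}.png",cv2.resize(im,None,fx=s,fy=s,interpolation=cv2.INTER_CUBIC))
E
python3 - <<'E'
from h import *
for n in("top","side"): grab(n); save(n,n+"1")
m=robot.camera_model("top");print(m); print(robot.camera_model("side")); print(robot.camera_model("wrist")); print(robot.observe(),pose())
E
```

```text
pics
{'vertical_fov': 49.779674805908584, 'cx': 321.18912604239284, 'cy': 244.79535291644592, 'R': array([[ 0.00572729, -0.99991879, -0.011385  ],
       [-0.99644752, -0.00475006, -0.08408193],
       [ 0.08402102,  0.01182612, -0.9963938 ]]), 't': array([-0.01494144,  0.46803227,  1.38395786])}
{'vertical_fov': 42.43668736637393, 'cx': 327.41642254360835, 'cy': 243.98728557808167, 'R': array([[ 0.95757285, -0.28731237,  0.02249077],
       [-0.15643663, -0.58374913, -0.79672112],
       [ 0.2420368 ,  0.75940013, -0.60392849]]), 't': array([-0.44369573,  0.12581222,  1.702901  ])}
{'vertical_fov': 59.80517948592022, 'cx': 324.9508210143966, 'cy': 242.72169060303236, 'hand_eye': array([[ 5.44522211e-04, -2.64423058e-01,  9.64406631e-01,
         3.21144658e-02],
       [ 4.21234908e-04, -9.64406628e-01, -2.64423295e-01,
         6.61464705e-02],
       [ 9.99999763e-01,  5.50226095e-04, -4.13756607e-04,
        -3.83154871e-04],
       [ 0.00000000e+00,  0.00000000e+00,  0.00000000e+00,
         1.00000000e+00]])}
{'t': 0.1, 'joint_pos': array([ 1.03391664e+00,  2.45768130e-01,  1.55890678e+00,  1.41843322e-05,
        1.33870553e+00, -1.74122455e-01]), 'dq': array([-0.00040186, -0.00065409, -0.00377673,  0.0011653 , -0.00293075,
       -0.00026443]), 'effort': array([-1.20667744e-03, -4.30672216e+01, -3.27127719e+01, -1.99437536e-04,
        2.86975475e-03, -6.67316868e-07]), 'position': array([0.23055598, 0.60751889, 0.40366707]), 'orientation': array([ 0.58141467, -0.40186299,  0.58256787,  0.40134499]), 'force': array([ 0.16655815, -1.07477594, -0.01150571]), 'wrist_torque': array([-0.03503694,  0.00986172, -0.04749607]), 'finger_gap': 0.9986965785492221} (array([0.23055598, 0.60751889, 0.40366707]), array([[-9.26238957e-04, -9.34920655e-01,  3.54855619e-01],
       [-1.52920183e-03,  3.54856681e-01,  9.34919461e-01],
       [-9.99998402e-01,  3.23312962e-04, -1.75836446e-03]]))
```

View pics/top1.png

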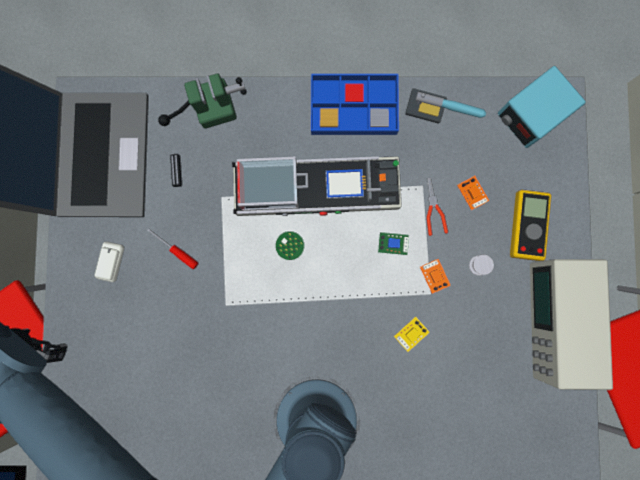

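View pics/side1.png

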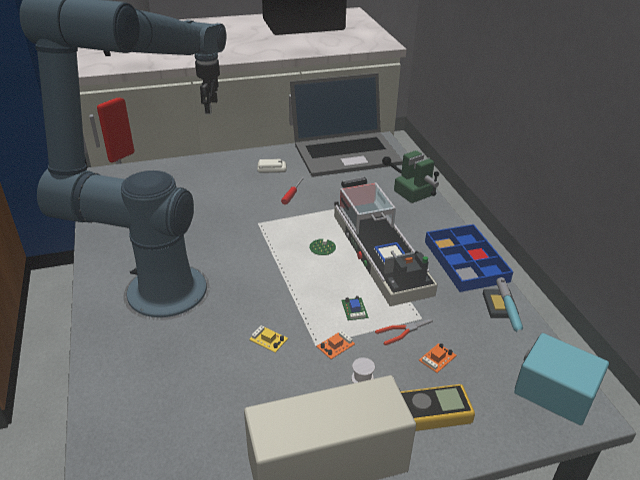

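Candidates in the top view are the green rectangle with a blue block (393,243), the round green board (289,246), orange boards (473,192) and (435,276), and a yellow board (411,334). By the description it is (393,243). Station: nest (345,184), hood parked to the left (+y), latch to the right. Next is a close crop.

Run:
```python
from h import *
save("top","c1",(225,145,425,265),4)
for u,v in[(393,243),(345,184)]: print(at_d("top",u,v), at_z("top",u,v,0.049))
```

```text
[ 0.47357049 -0.20657384  0.0235139 ] [ 0.47131549 -0.20333032  0.049     ]
[ 0.62934918 -0.07571988  0.04992545] [ 0.62953801 -0.07575142  0.049     ]
```

View pics/c1.png

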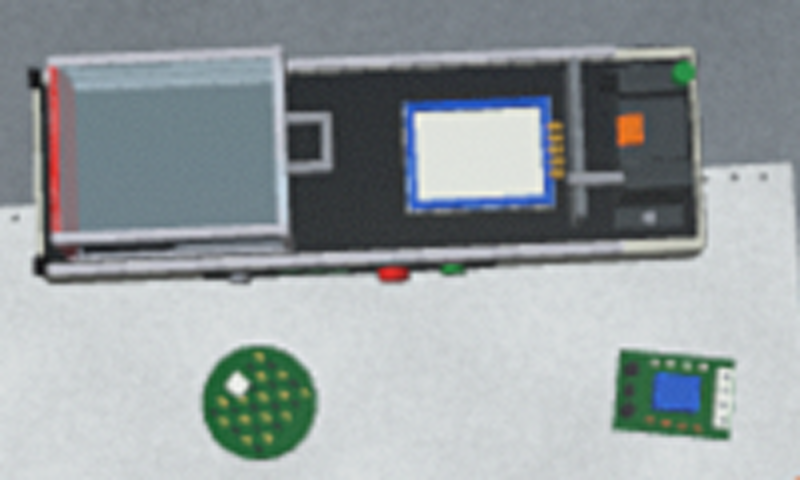

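{"op": "step_arm", "data": {"dr": [[69,0,0],[69,0,0],[69,0,0],[69,0,0],[69,0,0],[69,0,0],[69,0,0],[69,0,0],[69,0,0],[69,0,0]], "xyz": [[0,-0.515,-0.676],[0,-0.515,-0.676],[0,-0.515,-0.676],[0,-0.515,-0.676],[0,-0.515,-0.676],[0,-0.515,-0.676],[0,-0.515,-0.676],[0,-0.515,-0.676],[0,-0.515,-0.676],[0,-0.515,-0.676]], "jaw": [-1,-1,-1,-1,-1,-1,-1,-1,-1,-1]}}

```text
t: 0.93
position: [0.3488, 0.2064, 0.4044]
orientation: [0.707, 0.0, 0.707, -0.0]
force: [1.0, 0.4, 0.1]
finger_gap: 1.001
```

Run:
```python
from h import *
p,R=pose(); print(p,R,robot.observe()["t"]); print(R.T@(np.array([.472,-.207,.40])-p), np.degrees(np.arctan2(R[1,2],R[0,2])))
```

```text
[0.34882972 0.20641092 0.40442327] [[ 1.22908719e-04  9.93847100e-04  9.99999499e-01]
 [-1.32608228e-05  9.99999506e-01 -9.93845478e-04]
 [-9.99999992e-01 -1.31386639e-05  1.22921837e-04]] 0.9333
[ 0.00444389 -0.41328824  0.12358054] -0.056943161183576625
```

{"op": "step_arm", "data": {"dr": [[0,0,0],[0,0,0],[0,0,0],[0,0,0],[0,0,0],[0,0,0],[0,0,0],[0,0,0],[0,0,0],[0,0,0]], "xyz": [[0,-0.413,0.123],[0,-0.413,0.123],[0,-0.413,0.123],[0,-0.413,0.123],[0,-0.413,0.123],[0,-0.413,0.123],[0,-0.413,0.123],[0,-0.413,0.123],[0,-0.413,0.123],[0,-0.413,0.123]], "jaw": [-1,-1,-1,-1,-1,-1,-1,-1,-1,-1]}}

```text
t: 1.77
position: [0.4695, -0.1929, 0.4043]
orientation: [0.707, -0.001, 0.707, 0.001]
force: [-0.0, 0.1, -0.2]
finger_gap: 0.999
```

{"op": "step_arm", "data": {"dr": [[0,0,0],[0,0,0],[0,0,0],[0,0,0]], "xyz": [[0,-0.013,0.005],[0,-0.013,0.005],[0,-0.013,0.005],[0,-0.013,0.005]], "jaw": [-1,-1,-1,-1]}}

```text
t: 2.1
position: [0.4743, -0.2025, 0.4042]
orientation: [0.707, -0.001, 0.707, 0.002]
force: [-0.6, -0.4, 0.4]
finger_gap: 1.0
```

Run:
```python
from h import *
grab("wrist"); save("wrist","w1"); print(pose(),robot.observe()["t"])
```

```text
(array([ 0.47430852, -0.20218027,  0.40437978]), array([[-5.72159329e-04, -5.28308932e-03,  9.99985881e-01],
       [ 7.08970608e-04,  9.99985791e-01,  5.28349450e-03],
       [-9.99999585e-01,  7.11983598e-04, -5.68405644e-04]])) 2.15
```

View pics/w1.png

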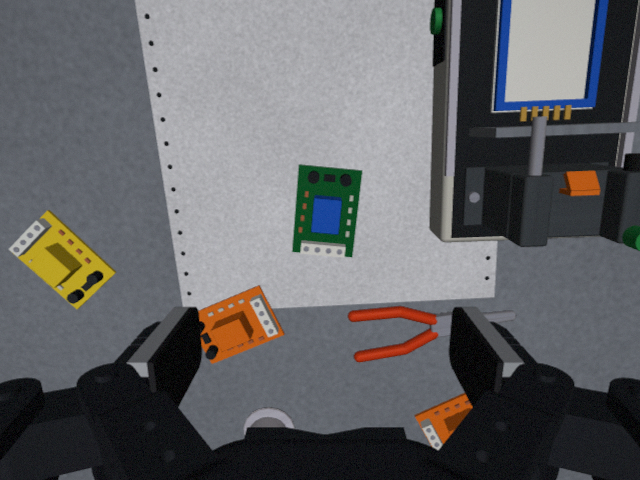

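```bash
cat >> h.py <<'E'
def rect(n,mask,z,box):
    m=np.zeros_like(mask,dtype=np.uint8); x0,y0,x1,y1=box; m[y0:y1,x0:x1]=mask[y0:y1,x0:x1]
    c=max(cv2.findContours(m,cv2.RETR_EXTERNAL,cv2.CHAIN_APPROX_NONE)[0],key=cv2.contourArea)
    w=np.array([at_z(n,u,v,z)[:2] for u,v in c[:,0,:]],dtype=np.float32)
    (cx,cy),(a,b),th=cv2.minAreaRect(cv2.convexHull(w)); th=(th+45)%90-45
    return (round(cx,4),round(cy,4)),(round(a,4),round(b,4)),round(th,2)
E
python3 - <<'E'
from h import *
im=load("wrist")["im"].astype(int); r,g,b=im[...,0],im[...,1],im[...,2]
print("board",rect("wrist",((b<230)&((g>r+20)|(b>r+40)|(r<60))),.003,(280,150,372,262)))
print("blue",rect("wrist",(b>r+40)&(b>g+20),.023,(280,150,372,262)))
print([at_z("wrist",u,v,.003) for u,v in[(300,165),(361,171),(351,257),(293,251)]])
E
```

```text
board ((0.4753, -0.2083), (0.0798, 0.0556), -4.99)
blue ((0.4754, -0.2069), (0.0325, 0.024), -5.27)
[array([ 0.45243831, -0.1669976 ,  0.003     ]), array([ 0.50581213, -0.17189897,  0.003     ]), array([ 0.49876226, -0.25077279,  0.003     ]), array([ 0.44515064, -0.24528331,  0.003     ])]
```

{"op": "step_arm", "data": {"dr": [[0,0,0],[0,0,0],[0,0,0],[0,0,0],[0,0,0],[0,0,0],[0,0,0]], "xyz": [[-0.049,0.13,0.155],[-0.049,0.13,0.155],[-0.049,0.13,0.155],[-0.049,0.13,0.155],[-0.049,0.13,0.155],[-0.049,0.13,0.155],[-0.049,0.13,0.155]], "jaw": [-1,-1,-1,-1,-1,-1,-1]}}

```text
t: 2.73
position: [0.6296, -0.07, 0.4542]
orientation: [0.707, -0.003, 0.707, 0.003]
force: [-0.2, 1.0, 0.0]
finger_gap: 0.997
```

Run:
```python
from h import *
grab("wrist"); save("wrist","w2"); print(pose(),robot.observe()["t"])
```

```text
(array([ 0.62883754, -0.07118902,  0.45361579]), array([[-5.67349915e-04, -6.71037826e-03,  9.99977324e-01],
       [-1.29440702e-04,  9.99977477e-01,  6.71030584e-03],
       [-9.99999831e-01, -1.25630675e-04, -5.68205733e-04]])) 2.7833
```

View pics/w2.png

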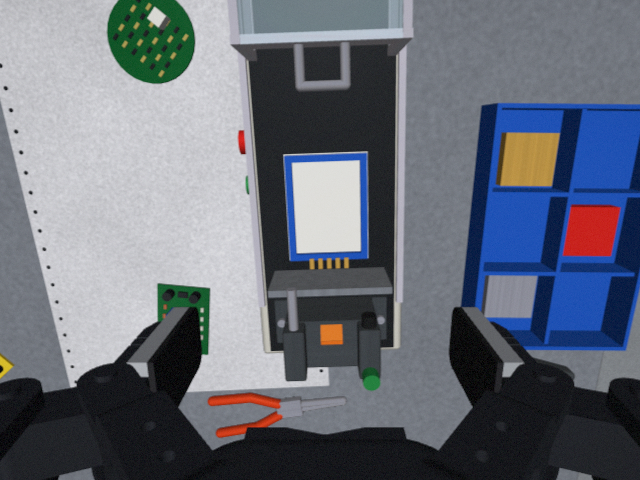

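Run:
```python
from h import *
im=load("wrist")["im"].astype(int); r,g,b=im[...,0],im[...,1],im[...,2]
blue=(b>r+40)&(b>g+30); white=(r>170)&(abs(r-b)<40)
print("outer",rect("wrist",blue,.054,(270,140,385,275)))
print("white",rect("wrist",white,.049,(288,158,366,258)))
print("white@54",rect("wrist",white,.054,(288,158,366,258)))
p,R=pose(); print(R.T@(np.array([.4753,-.2083,.24])-p), np.degrees(np.arctan2(R[1,2],R[0,2])))
# right/left rails direction
for a,c in[((247,60),(262,300)),((404,60),(398,340))]:
    A=at_z("wrist",*a,.06);C=at_z("wrist",*c,.06);print(np.degrees(np.arctan2((C-A)[0],-(C-A)[1])))
# hood front edge
print(at_d("wrist",322,43),at_d("wrist",236,42),at_d("wrist",410,38), at_d("wrist",322,86))
```

```text
outer ((0.6321, -0.0735), (0.0726, 0.0966), 2.53)
white ((0.632, -0.0734), (0.0594, 0.0828), 2.5)
white@54 ((0.632, -0.0725), (0.0586, 0.0817), 2.5)
[ 0.21372061 -0.13605076 -0.15433273] 0.38447515156167134
1.549608452244981
2.0760572934857318
[0.62717821 0.0526272  0.10843453] [0.5701437  0.05073374 0.11946843] [0.68645724 0.05514731 0.11459677] [0.6274059  0.02446041 0.11201103]
```

{"op": "step_arm", "data": {"dr": [[5.4,0,0],[5.4,0,0],[5.4,0,0],[5.4,0,0],[5.4,0,0],[5.4,0,0],[5.4,0,0],[5.4,0,0],[5.4,0,0],[5.4,0,0]], "xyz": [[0.19,-0.136,-0.1543],[0.19,-0.136,-0.1543],[0.19,-0.136,-0.1543],[0.19,-0.136,-0.1543],[0.19,-0.136,-0.1543],[0.19,-0.136,-0.1543],[0.19,-0.136,-0.1543],[0.19,-0.136,-0.1543],[0.19,-0.136,-0.1543],[0.19,-0.136,-0.1543]], "jaw": [-1,-1,-1,-1,-1,-1,-0.4,-0.2,-0.2,-0.2]}}

```text
t: 3.62
position: [0.4753, -0.2097, 0.2647]
orientation: [0.707, 0.032, 0.706, -0.033]
force: [-0.2, -0.2, 0.2]
finger_gap: 0.599
```

Run:
```python
from h import *
p,R=pose(); print(p,robot.observe()["t"],robot.observe()["finger_gap"],R.T@(np.array([.4753,-.2083,.178])-p), np.degrees(np.arctan2(R[1,2],R[0,2])),R)
grab("wrist"); save("wrist","w3")
```

```text
[ 0.47528777 -0.20970415  0.26470999] 3.6167 0.5989319613445188 [ 0.08670869  0.00146149 -0.00024848] -5.227110626473346 [[ 1.45914321e-03  9.11048603e-02  9.95840236e-01]
 [-8.52369121e-04  9.95841048e-01 -9.11036856e-02]
 [-9.99998572e-01 -7.15890142e-04  1.53072967e-03]]
```

View pics/w3.png

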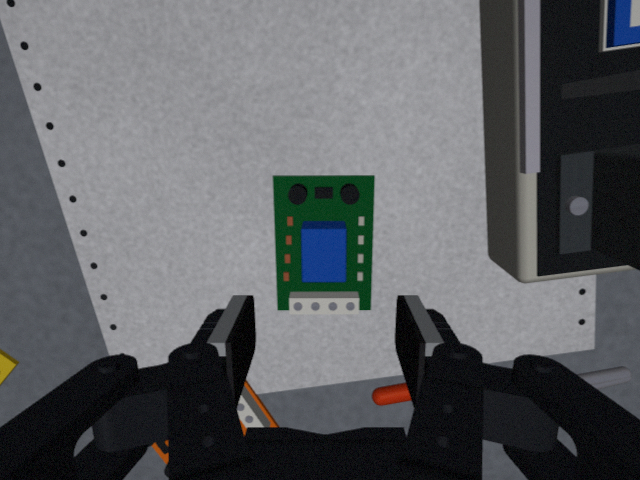

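{"op": "step_arm", "data": {"dr": [[0,0,0],[0,0,0],[0,0,0],[0,0,0],[0,0,0],[0,0,0],[0,0,0]], "xyz": [[0.03,0.0015,0],[0.055,0.0015,0],[0.07,0.0015,0],[0.08,0.0015,0],[0.086,0.0015,0],[0.086,0.0015,0],[0.086,0.0015,0]], "jaw": [-0.2,-0.2,-0.2,-0.2,-0.2,-0.2,-0.2]}}

```text
t: 4.25
position: [0.4762, -0.2083, 0.1787]
orientation: [0.707, 0.031, 0.706, -0.032]
force: [0.7, -0.5, 0.5]
finger_gap: 0.597
```

{"op": "step_arm", "data": {"dr": [[0,0,0],[0,0,0],[0,0,0],[0,0,0],[0,0,0],[0,0,0],[0,0,0],[0,0,0]], "xyz": [[0,0,0],[0,0,0],[0,0,0],[0,0,0],[0,0,0],[0,0,0],[0,0,0],[0,0,0]], "jaw": [0.2,0.6,1,1,1,1,1,1]}}

```text
t: 4.92
position: [0.4761, -0.2086, 0.179]
orientation: [0.707, 0.032, 0.706, -0.032]
force: [-0.7, 0.0, 6.8]
finger_gap: 0.264
```

Upward force of 6.8 N: the tips press on the board. I'll regrip about 4 mm higher.

{"op": "step_arm", "data": {"dr": [[0,0,0],[0,0,0],[0,0,0],[0,0,0],[0,0,0],[0,0,0],[0,0,0],[0,0,0],[0,0,0],[0,0,0]], "xyz": [[0,0,0],[-0.002,0,0],[-0.004,0,0],[-0.004,0,0],[-0.004,0,0],[-0.004,0,0],[-0.004,0,0],[-0.004,0,0],[-0.004,0,0],[-0.004,0,0]], "jaw": [0.1,0.1,0.1,0.1,1,1,1,1,1,1]}}

```text
t: 5.75
position: [0.4756, -0.2083, 0.182]
orientation: [0.707, 0.032, 0.706, -0.032]
force: [-1.0, 0.4, 3.8]
finger_gap: 0.262
```

{"op": "step_arm", "data": {"dr": [[0,0,0],[0,0,0],[0,0,0],[0,0,0],[0,0,0],[0,0,0]], "xyz": [[-0.02,0,0],[-0.05,0,0],[-0.08,0,0],[-0.1,0,0],[-0.1,0,0],[-0.1,0,0]], "jaw": [1,1,1,1,1,1]}}

```text
t: 6.25
position: [0.4754, -0.2081, 0.282]
orientation: [0.707, 0.032, 0.706, -0.032]
force: [0.1, 0.0, -1.1]
finger_gap: 0.265
```

Run:
```python
from h import *
p,R=pose(); print(p,robot.observe()["t"],robot.observe()["finger_gap"],R)
grab("wrist"); save("wrist","w4")
print(R.T@(np.array([.632,-.0735,.29])-p),np.degrees(np.arctan2(R[1,2],R[0,2])))
```

```text
[ 0.47544798 -0.20813828  0.28203647] 6.25 0.2654787895479233 [[ 1.15693197e-03  9.03676762e-02  9.95907799e-01]
 [-8.46193413e-04  9.95908198e-01 -9.03667294e-02]
 [-9.99998973e-01 -7.38182462e-04  1.22866657e-03]]
[-0.00789634  0.14822873  0.14375434] -5.1847090303581
```

View pics/w4.png

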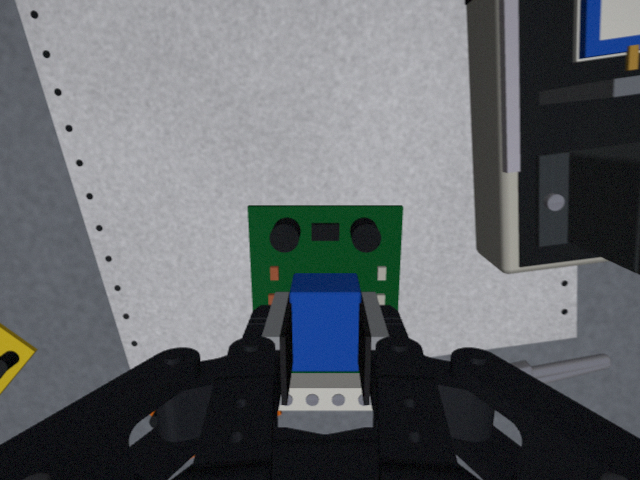

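Run:
```python
from h import *
z=.2820-.1815+.003
A=at_z("wrist",249,206,z);B=at_z("wrist",402,206,z);print(A,B,np.linalg.norm(B-A))
d=(B-A)[:2]/np.linalg.norm(B-A); yaw=np.degrees(np.arctan2(d[1],d[0])); n=np.array([-d[1],d[0]])
c=((A+B)/2)[:2]-.04*n; p,R=pose(); print(c,yaw,"in tool",(R.T@(np.r_[c,z]-p)))
```

```text
[ 0.45300153 -0.16643459  0.1035    ] [ 0.50712987 -0.17133004  0.1035    ] 0.05434926174848583
[ 0.47646274 -0.20871972] -5.167866537925563 in tool [ 0.17710698 -0.00091634  0.00181514]
```

{"op": "step_arm", "data": {"dr": [[0,0,0],[-2,0,0],[-7.7,0,0],[-7.7,0,0],[-7.7,0,0],[-7.7,0,0],[-7.7,0,0],[-7.7,0,0],[-7.7,0,0],[-7.7,0,0]], "xyz": [[-0.03,0,0],[-0.058,0.01,0.01],[-0.058,0.148,0.144],[-0.058,0.148,0.144],[-0.058,0.148,0.144],[-0.058,0.148,0.144],[-0.058,0.148,0.144],[-0.058,0.148,0.144],[-0.058,0.148,0.144],[-0.058,0.148,0.144]], "jaw": [1,1,1,1,1,1,1,1,1,1]}}

```text
t: 7.13
position: [0.6315, -0.0739, 0.3372]
orientation: [0.705, -0.015, 0.708, 0.016]
force: [-0.5, -0.0, -1.3]
finger_gap: 0.263
```

{"op": "step_arm", "data": {"dr": [[0,0,0],[0,0,0],[0,0,0],[0,0,0],[0,0,0],[0,0,0]], "xyz": [[0.03,0,0],[0.06,0,0],[0.08,0,0],[0.088,0,0],[0.088,0,0],[0.088,0,0]], "jaw": [1,1,1,1,1,1]}}

```text
t: 7.63
position: [0.632, -0.0745, 0.252]
orientation: [0.707, -0.015, 0.707, 0.015]
force: [-0.3, 0.4, -0.5]
finger_gap: 0.265
```

Run:
```python
from h import *
grab("wrist"); save("wrist","w5"); P=[];
for i in range(3):
    p,R=pose(); P.append(p); robot.read_camera("top")
p=np.mean(P,0); print(P,robot.observe()["t"],robot.observe()["finger_gap"],R)
print(R.T@(np.array([.632,-.0735,.246])-p),np.degrees(np.arctan2(R[1,2],R[0,2])))
```

```text
[array([ 0.63255345, -0.07450589,  0.25319279]), array([ 0.63280936, -0.07439132,  0.25373386]), array([ 0.63289321, -0.07423725,  0.25387339])] 7.8333 0.2599416427043393 [[ 0.00348447 -0.04348641  0.99904794]
 [-0.00107438  0.99905327  0.04349039]
 [-0.99999335 -0.0012249   0.00343445]]
[ 0.0075964   0.00091933 -0.0007392 ] 2.492616565774231
```

View pics/w5.png

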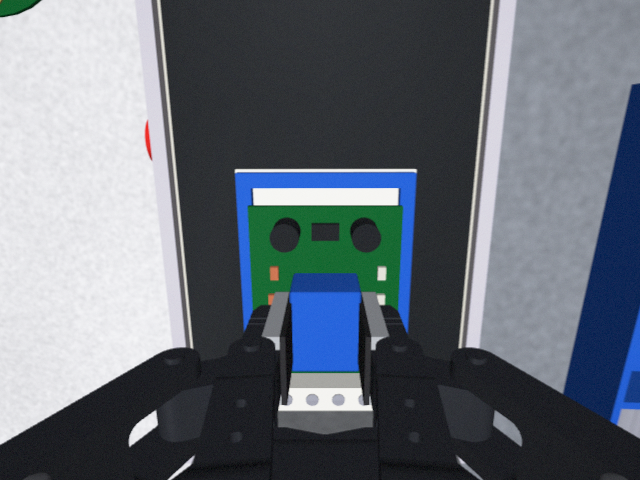

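Run:
```python
from h import *
s=load("wrist");p,R=s["p"],s["R"]
f=lambda X:R.T@(X-p)
for zb in(.253-.1785,.25-.1785): print([f(at_z("wrist",u,206,zb)) for u in(249,402)])
print("outer top z.054",[f(at_z("wrist",u,172,.054)) for u in(236,416)],"inner floor", [f(at_z("wrist",u,188,.054)) for u in(253,399)])
```

```text
[array([ 0.17751821,  0.03973779, -0.02626405]), array([0.1775155 , 0.03976695, 0.02771465])]
[array([ 0.18051826,  0.03918975, -0.02681855]), array([0.18051549, 0.03921952, 0.02827389])]
outer top z.054 [array([ 0.19801826,  0.04955491, -0.03452646]), array([0.19801469, 0.04958947, 0.0363801 ])] inner floor [array([ 0.19801817,  0.04324801, -0.02811392]), array([0.19801525, 0.04327775, 0.02998451])]
```

{"op": "step_arm", "data": {"dr": [[0,0,0],[0,0,0],[0,0,0],[0,0,0],[0,0,0],[0,0,0],[0,0,0]], "xyz": [[0.003,0.0015,0],[0.006,0.0015,0],[0.009,0.0015,0],[0.012,0.0015,0],[0.014,0.0015,0],[0.016,0.0015,0],[0.018,0.0015,0]], "jaw": [1,1,1,1,1,1,1]}}

```text
t: 8.42
position: [0.6321, -0.0723, 0.2333]
orientation: [0.707, -0.015, 0.707, 0.016]
force: [0.3, -0.3, -0.5]
finger_gap: 0.265
```

{"op": "step_arm", "data": {"dr": [[0,0,0],[0,0,0],[0,0,0]], "xyz": [[0,0,0],[0,0,0],[0,0,0]], "jaw": [1,1,1]}}

```text
t: 8.67
position: [0.6322, -0.0723, 0.2338]
orientation: [0.707, -0.016, 0.707, 0.015]
force: [0.7, 0.3, -1.6]
finger_gap: 0.262
```

{"op": "step_arm", "data": {"dr": [[0,0,0],[0,0,0],[0,0,0],[0,0,0]], "xyz": [[0.001,0,0],[0.002,0,0],[0.0025,0,0],[0.0025,0,0]], "jaw": [1,1,1,1]}}

```text
t: 9.0
position: [0.6321, -0.0723, 0.2311]
orientation: [0.707, -0.015, 0.707, 0.016]
force: [-0.2, 0.3, -0.7]
finger_gap: 0.262
```

{"op": "step_arm", "data": {"dr": [[0,0,0],[0,0,0],[0,0,0]], "xyz": [[0.0008,0,0],[0.0015,0,0],[0.0015,0,0]], "jaw": [1,1,1]}}

```text
t: 9.25
position: [0.6324, -0.0723, 0.231]
orientation: [0.707, -0.016, 0.707, 0.016]
force: [-4.3, 0.7, 6.9]
finger_gap: 0.266
```

{"op": "step_arm", "data": {"dr": [[0,0,0],[0,0,0],[0,0,0],[0,0,0],[0,0,0],[0,0,0],[0,0,0],[0,0,0],[0,0,0],[0,0,0]], "xyz": [[0,0,0],[0,0,0],[0,0,0],[0,0,0],[-0.01,0,0],[-0.03,0,0],[-0.06,0,0],[-0.1,0,0],[-0.12,0,0],[-0.12,0,0]], "jaw": [0.3,0.2,0.2,0.1,0.1,0.1,0.1,0,0,0]}}

```text
t: 10.08
position: [0.6338, -0.0727, 0.3576]
orientation: [0.711, -0.017, 0.703, 0.014]
force: [0.0, 0.1, 0.4]
finger_gap: 0.5
```

Run:
```python
from h import *
grab("wrist"); save("wrist","w6"); print(pose(),robot.observe()["t"])
```

```text
(array([ 0.63302761, -0.07245933,  0.35420274]), array([[ 0.00728269, -0.04392769,  0.99900817],
       [-0.00218506,  0.99903158,  0.04394465],
       [-0.99997109, -0.00250293,  0.00717965]])) 10.1333
```

View pics/w6.png

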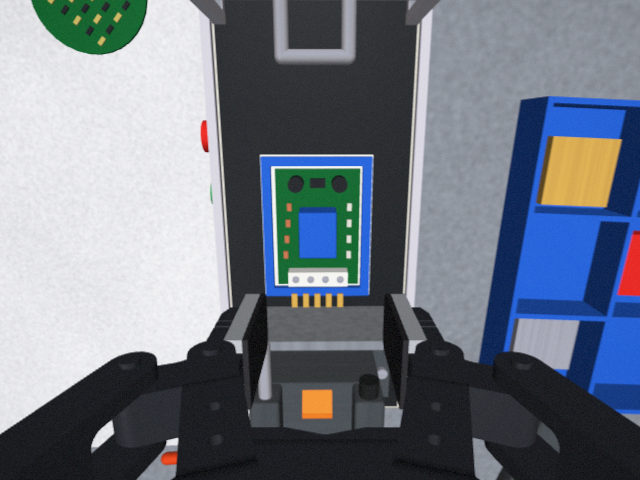

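The board sits inside the blue frame (board 276–360, 168–287), terminal block at the latch end (318,278), with white margin on all sides. I'll check its height by depth and find the hood plate.

Run:
```python
from h import *
for u,v in[(281,172),(355,172),(281,262),(356,262),(318,200),(267,250),(366,250)]: print(u,v,at_d("wrist",u,v,2).round(4))
print("hood front",[at_d("wrist",u,v,1) for u,v in[(314,57),(279,30),(350,30)]])
# top cam hood plate: crop px (50..60, 70..240)/4+offset
grab("top")
for u,v in[(238,165),(237,182),(236,200),(300,160),(297,204)]: print(u,v,at_z("top",u,v,.12).round(4),at_d("top",u,v))
p,R=pose();print(p,robot.observe()["t"],R)
save("top","t2",(215,145,315,225),8)
```

```text
281 172 [ 0.6076 -0.0364  0.0507]
355 172 [ 0.6558 -0.0343  0.0506]
281 262 [ 0.6085 -0.0982  0.0503]
356 262 [ 0.6604 -0.0961  0.0503]
318 200 [ 0.6324 -0.0538  0.0506]
267 250 [ 0.5991 -0.0892  0.0528]
366 250 [ 0.6664 -0.0864  0.0528]
hood front [array([0.62763647, 0.02477296, 0.11170872]), array([0.61099581, 0.03554255, 0.11198504]), array([0.64387974, 0.03695417, 0.11260222])]
238 165 [0.6634 0.2002 0.12  ] [0.66365941 0.20041485 0.1187462 ]
237 182 [0.6193 0.2019 0.12  ] [0.63445486 0.21492149 0.04680816]
236 200 [0.5729 0.2035 0.12  ] [0.58590685 0.2171484  0.04407883]
300 160 [0.6768 0.0417 0.12  ] [0.6947461  0.04560046 0.04875423]
297 204 [0.5632 0.0483 0.12  ] [0.56796678 0.05001591 0.09100195]
[ 0.6323128  -0.07230067  0.35135419] 10.1833 [[ 2.59687318e-03 -4.38648276e-02  9.99034100e-01]
 [-8.02074241e-04  9.99037056e-01  4.38670423e-02]
 [-9.99996306e-01 -9.15216663e-04  2.55918969e-03]]
```

View pics/t2.png

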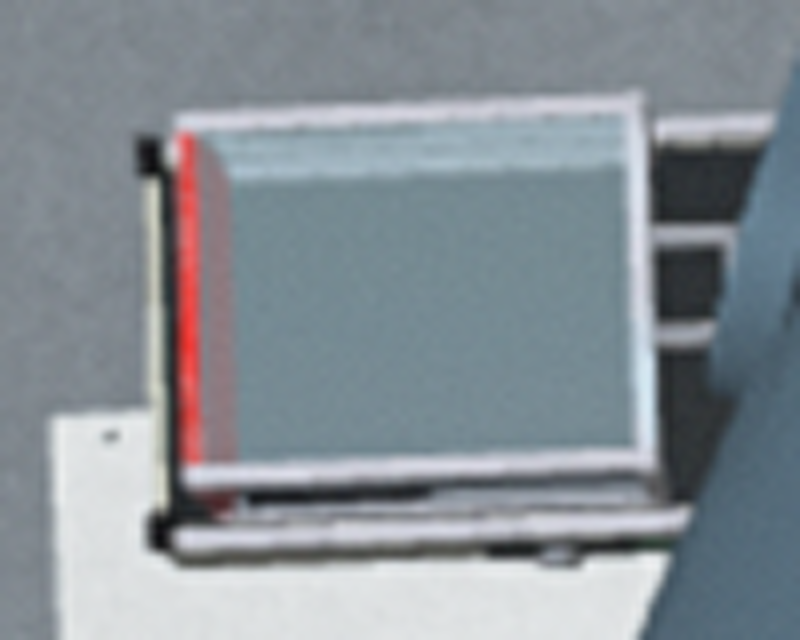

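{"op": "step_arm", "data": {"dr": [[0,0,0],[0,0,0],[0,0,0],[0,0,0],[0,0,0],[0,0,0],[0,0,0],[0,0,0],[0,0,0],[0,0,0]], "xyz": [[-0.015,0.324,0],[-0.015,0.324,0],[-0.015,0.324,0],[-0.015,0.324,0],[-0.015,0.324,0],[-0.015,0.324,0],[-0.015,0.324,0],[-0.015,0.324,0],[-0.015,0.324,0],[-0.015,0.324,0]], "jaw": [1,1,1,1,1,1,1,1,1,1]}}

```text
t: 11.02
position: [0.617, 0.2531, 0.3625]
orientation: [0.706, -0.017, 0.708, 0.016]
force: [0.1, -0.6, -0.5]
finger_gap: -0.004
```

```bash
cat > st.py <<'E'
from h import *
S=np.array([.632,-.0735,0]);a=np.radians(2.5);M=np.array([[np.cos(a),-np.sin(a),0],[np.sin(a),np.cos(a),0],[0,0,1]])
o=robot.observe();p,R=pose();print("t",o["t"],"st",(M.T@(p-S)).round(4),"yaw",np.degrees(np.arctan2(R[1,2],R[0,2])).round(2),"F st",(M.T@np.array(o["force"])).round(2),o["finger_gap"])
E
python3 st.py
```

```text
t 11.0167 st [-0.0007  0.3269  0.3625] yaw 2.69 F st [ 0.07 -0.63 -0.53] -0.0035196680014832325
```

{"op": "step_arm", "data": {"dr": [[0,0,0],[0,0,0],[0,0,0],[0,0,0],[0,0,0],[0,0,0],[0,0,0],[0,0,0]], "xyz": [[0.03,0,0],[0.06,0,0],[0.085,0,0],[0.095,0,0],[0.095,-0.005,0],[0.095,-0.01,0],[0.095,-0.015,0],[0.095,-0.02,0]], "jaw": [1,1,1,1,1,1,1,1]}}

```text
t: 11.68
position: [0.6198, 0.2306, 0.2721]
orientation: [0.708, -0.015, 0.706, 0.015]
force: [0.1, 0.5, 0.0]
finger_gap: -0.003
```

{"op": "step_arm", "data": {"dr": [[0,0,0],[0,0,0],[0,0,0],[0,0,0],[0,0,0],[0,0,0]], "xyz": [[0,-0.003,0],[0,-0.006,0],[0,-0.009,0],[0,-0.012,0],[0,-0.014,0],[0,-0.016,0]], "jaw": [1,1,1,1,1,1]}}

```text
t: 12.18
position: [0.6195, 0.2153, 0.2697]
orientation: [0.707, -0.016, 0.707, 0.016]
force: [0.4, 0.4, 0.4]
finger_gap: 0.001
```

```bash
python3 st.py
```

```text
t 12.1833 st [1.000e-04 2.891e-01 2.697e-01] yaw 2.52 F st [0.41 0.34 0.4 ] 0.0011768570380102312
```

{"op": "step_arm", "data": {"dr": [[0,0,0],[0,0,0],[0,0,0],[0,0,0],[0,0,0],[0,0,0],[0,0,0]], "xyz": [[0,-0.002,0],[0,-0.004,0],[0,-0.006,0],[0,-0.008,0],[0,-0.01,0],[0,-0.012,0],[0,-0.014,0]], "jaw": [1,1,1,1,1,1,1]}}

```text
t: 12.77
position: [0.6201, 0.2013, 0.2696]
orientation: [0.707, -0.015, 0.707, 0.016]
force: [-0.6, 2.1, -0.2]
finger_gap: 0.001
```

```bash
python3 st.py
```

```text
t 12.7667 st [1.000e-04 2.751e-01 2.696e-01] yaw 2.52 F st [-0.49  2.1  -0.23] 0.0012959542380567204
```

{"op": "step_arm", "data": {"dr": [[0,0,0],[0,0,0],[0,0,0],[0,0,0],[0,0,0],[0,0,0],[0,0,0],[0,0,0],[0,0,0],[0,0,0]], "xyz": [[0,-0.003,0],[0,-0.007,0],[0,-0.012,0],[0,-0.018,0],[0,-0.025,0],[0,-0.032,0],[0,-0.039,0],[0,-0.046,0],[0,-0.053,0],[0,-0.06,0]], "jaw": [1,1,1,1,1,1,1,1,1,1]}}

```text
t: 13.6
position: [0.6228, 0.1407, 0.2697]
orientation: [0.707, -0.015, 0.707, 0.015]
force: [-0.2, 2.5, -0.9]
finger_gap: 0.002
```

{"op": "step_arm", "data": {"dr": [[0,0,0],[0,0,0],[0,0,0],[0,0,0],[0,0,0],[0,0,0],[0,0,0],[0,0,0],[0,0,0],[0,0,0]], "xyz": [[0,-0.007,0],[0,-0.014,0],[0,-0.021,0],[0,-0.028,0],[0,-0.035,0],[0,-0.042,0],[0,-0.048,0],[0,-0.053,0],[0,-0.057,0],[0,-0.06,0]], "jaw": [1,1,1,1,1,1,1,1,1,1]}}

```text
t: 14.43
position: [0.6254, 0.081, 0.2697]
orientation: [0.707, -0.015, 0.707, 0.015]
force: [-0.6, 2.1, -0.0]
finger_gap: 0.001
```

```bash
python3 st.py
```

```text
t 14.4333 st [2.000e-04 1.547e-01 2.697e-01] yaw 2.5 F st [-0.54  2.14 -0.04] 0.0012034883463109952
```

{"op": "step_arm", "data": {"dr": [[0,0,0],[0,0,0],[0,0,0],[0,0,0],[0,0,0],[0,0,0],[0,0,0],[0,0,0],[0,0,0],[0,0,0]], "xyz": [[0,-0.003,0],[0,-0.006,0],[0,-0.009,0],[0,-0.012,0],[0,-0.015,0],[0,-0.018,0],[0,-0.021,0],[0,-0.024,0],[0,-0.026,0],[0,-0.028,0]], "jaw": [1,1,1,1,1,1,1,1,1,1]}}

```text
t: 15.27
position: [0.6266, 0.0533, 0.2697]
orientation: [0.707, -0.015, 0.707, 0.015]
force: [-0.7, 2.2, -1.3]
finger_gap: -0.003
```

{"op": "step_arm", "data": {"dr": [[0,0,0],[0,0,0],[0,0,0],[0,0,0],[0,0,0],[0,0,0]], "xyz": [[0,-0.002,0],[0,-0.004,0],[0,-0.006,0],[0,-0.008,0],[0,-0.01,0],[0,-0.012,0]], "jaw": [1,1,1,1,1,1]}}

```text
t: 15.77
position: [0.6272, 0.0414, 0.2697]
orientation: [0.707, -0.016, 0.707, 0.016]
force: [0.4, 1.2, -1.5]
finger_gap: 0.003
```

```bash
python3 st.py
```

```text
t 15.7667 st [2.000e-04 1.150e-01 2.697e-01] yaw 2.52 F st [ 0.5   1.21 -1.46] 0.002553028121972922
```

Slide is about 29 mm now. From here: small calls at 1.5 mm per row, watching the force.

{"op": "step_arm", "data": {"dr": [[0,0,0],[0,0,0],[0,0,0],[0,0,0]], "xyz": [[0,-0.0015,0],[0,-0.003,0],[0,-0.0045,0],[0,-0.006,0]], "jaw": [1,1,1,1]}}

```text
t: 16.1
position: [0.6274, 0.0355, 0.2697]
orientation: [0.707, -0.015, 0.707, 0.016]
force: [0.3, 2.3, -0.7]
finger_gap: 0.003
```

{"op": "step_arm", "data": {"dr": [[0,0,0],[0,0,0],[0,0,0],[0,0,0]], "xyz": [[0,-0.001,0],[0,-0.002,0],[0,-0.003,0],[0,-0.004,0]], "jaw": [1,1,1,1]}}

```text
t: 16.43
position: [0.6275, 0.0322, 0.2697]
orientation: [0.707, -0.015, 0.707, 0.016]
force: [-0.2, 4.9, -0.7]
finger_gap: -0.001
```

{"op": "step_arm", "data": {"dr": [[0,0,0],[0,0,0],[0,0,0],[0,0,0]], "xyz": [[0,-0.001,0],[0,-0.002,0],[0,-0.003,0],[0,-0.004,0]], "jaw": [1,1,1,1]}}

```text
t: 16.77
position: [0.6277, 0.0282, 0.2697]
orientation: [0.707, -0.015, 0.707, 0.016]
force: [0.0, 6.5, -1.4]
finger_gap: -0.003
```

{"op": "step_arm", "data": {"dr": [[0,0,0],[0,0,0],[0,0,0]], "xyz": [[0,-0.001,0],[0,-0.002,0],[0,-0.003,0]], "jaw": [1,1,1]}}

```text
t: 17.02
position: [0.6278, 0.0256, 0.2697]
orientation: [0.707, -0.015, 0.707, 0.016]
force: [0.4, 7.5, 0.3]
finger_gap: 0.001
```

{"op": "step_arm", "data": {"dr": [[0,0,0],[0,0,0],[0,0,0]], "xyz": [[0,-0.001,0],[0,-0.002,0],[0,-0.003,0]], "jaw": [1,1,1]}}

```text
t: 17.27
position: [0.628, 0.0228, 0.2697]
orientation: [0.707, -0.015, 0.707, 0.017]
force: [-0.1, 8.6, -0.4]
finger_gap: 0.002
```

{"op": "step_arm", "data": {"dr": [[0,0,0],[0,0,0],[0,0,0]], "xyz": [[0,-0.001,0],[0,-0.002,0],[0,-0.003,0]], "jaw": [1,1,1]}}

```text
t: 17.52
position: [0.6281, 0.0199, 0.2697]
orientation: [0.707, -0.014, 0.707, 0.017]
force: [-0.4, 8.6, -0.4]
finger_gap: 0.0
```

{"op": "step_arm", "data": {"dr": [[0,0,0],[0,0,0],[0,0,0]], "xyz": [[0,-0.001,0],[0,-0.002,0],[0,-0.003,0]], "jaw": [1,1,1]}}

```text
t: 17.77
position: [0.6282, 0.017, 0.2697]
orientation: [0.707, -0.015, 0.707, 0.017]
force: [0.2, 8.4, -0.1]
finger_gap: 0.004
```

{"op": "step_arm", "data": {"dr": [[0,0,0],[0,0,0],[0,0,0]], "xyz": [[0,-0.0007,0],[0,-0.0014,0],[0,-0.002,0]], "jaw": [1,1,1]}}

```text
t: 18.02
position: [0.6283, 0.0146, 0.2697]
orientation: [0.707, -0.015, 0.707, 0.016]
force: [-0.0, 6.3, -0.2]
finger_gap: 0.001
```

{"op": "step_arm", "data": {"dr": [[0,0,0],[0,0,0]], "xyz": [[0,-0.0005,0],[0,-0.001,0]], "jaw": [1,1]}}

```text
t: 18.18
position: [0.6284, 0.0136, 0.2697]
orientation: [0.707, -0.015, 0.707, 0.016]
force: [-0.8, 7.0, -2.0]
finger_gap: -0.007
```

{"op": "step_arm", "data": {"dr": [[0,0,0],[0,0,0]], "xyz": [[0,-0.0005,0],[0,-0.001,0]], "jaw": [1,1]}}

```text
t: 18.35
position: [0.6284, 0.0125, 0.2697]
orientation: [0.707, -0.015, 0.707, 0.016]
force: [0.0, 6.7, 0.2]
finger_gap: 0.0
```

{"op": "step_arm", "data": {"dr": [[0,0,0],[0,0,0]], "xyz": [[0,-0.0004,0],[0,-0.0008,0]], "jaw": [1,1]}}

```text
t: 18.52
position: [0.6285, 0.0116, 0.2697]
orientation: [0.707, -0.015, 0.707, 0.016]
force: [0.2, 5.7, -1.1]
finger_gap: -0.001
```

{"op": "step_arm", "data": {"dr": [[0,0,0],[0,0,0]], "xyz": [[0,-0.0003,0],[0,-0.0006,0]], "jaw": [1,1]}}

```text
t: 18.68
position: [0.6285, 0.0109, 0.2697]
orientation: [0.707, -0.015, 0.707, 0.016]
force: [0.4, 5.0, -0.6]
finger_gap: -0.001
```

{"op": "step_arm", "data": {"dr": [[0,0,0],[0,0,0]], "xyz": [[0,-0.0003,0],[0,-0.0006,0]], "jaw": [1,1]}}

```text
t: 18.85
position: [0.6285, 0.0098, 0.2697]
orientation: [0.707, -0.016, 0.707, 0.016]
force: [-0.9, 4.2, -0.1]
finger_gap: -0.002
```

{"op": "step_arm", "data": {"dr": [[0,0,0],[0,0,0]], "xyz": [[0,-0.0003,0],[0,-0.0006,0]], "jaw": [1,1]}}

```text
t: 19.02
position: [0.6286, 0.0095, 0.2697]
orientation: [0.707, -0.015, 0.707, 0.016]
force: [0.2, 7.3, -0.7]
finger_gap: 0.002
```

{"op": "step_arm", "data": {"dr": [[0,0,0],[0,0,0]], "xyz": [[0,-0.0003,0],[0,-0.0006,0]], "jaw": [1,1]}}

```text
t: 19.18
position: [0.6286, 0.0092, 0.2697]
orientation: [0.707, -0.015, 0.707, 0.016]
force: [0.3, 8.9, -0.3]
finger_gap: 0.002
```

{"op": "step_arm", "data": {"dr": [[0,0,0],[0,0,0]], "xyz": [[0,-0.0004,0],[0,-0.0007,0]], "jaw": [1,1]}}

```text
t: 19.35
position: [0.6286, 0.0089, 0.2697]
orientation: [0.707, -0.014, 0.707, 0.017]
force: [0.1, 10.3, 0.1]
finger_gap: 0.004
```

{"op": "step_arm", "data": {"dr": [[0,0,0],[0,0,0],[0,0,0],[0,0,0]], "xyz": [[0,0.001,0],[0,0.002,0],[0,0.003,0],[0,0.004,0]], "jaw": [1,1,1,1]}}

```text
t: 19.68
position: [0.6287, 0.0112, 0.27]
orientation: [0.707, -0.016, 0.707, 0.015]
force: [1.0, 0.2, -0.0]
finger_gap: -0.002
```

{"op": "step_arm", "data": {"dr": [[0,0,0],[0,0,0],[0,0,0]], "xyz": [[0,0.001,0],[0,0.002,0],[0,0.002,0]], "jaw": [1,1,1]}}

```text
t: 19.93
position: [0.6285, 0.0136, 0.2698]
orientation: [0.707, -0.016, 0.707, 0.015]
force: [-0.1, 0.1, -0.0]
finger_gap: -0.002
```

Force went to zero on backing off, so the latch holds. I'll retreat and look.

{"op": "step_arm", "data": {"dr": [[0,0,0],[0,0,0],[0,0,0],[0,0,0],[0,0,0],[0,0,0],[0,0,0],[0,0,0],[0,0,0],[0,0,0]], "xyz": [[0,0.02,0],[0,0.05,0],[-0.03,0.09,0],[-0.07,0.13,-0.01],[-0.1,0.16,-0.02],[-0.1,0.2,-0.04],[-0.1,0.24,-0.05],[-0.1,0.25,-0.05],[-0.1,0.25,-0.05],[-0.1,0.25,-0.05]], "jaw": [1,1,1,1,1,1,1,1,1,1]}}

```text
t: 20.77
position: [0.5668, 0.2628, 0.37]
orientation: [0.707, -0.017, 0.707, 0.016]
force: [0.6, 0.2, -0.9]
finger_gap: -0.002
```

```bash
python3 st.py
python3 - <<'E'
from h import *
grab("top"); save("top","t3",(225,145,425,265),4); print(robot.observe()["t"],robot.observe()["dq"])
E
```

```text
t 20.7667 st [-0.0504  0.3388  0.37  ] yaw 2.69 F st [ 0.66  0.22 -0.86] -0.0023986091198496826
20.8167 [-0.03445205  0.00474911  0.00473117  0.00104528  0.00121119 -0.00169092]
```

View pics/t3.png

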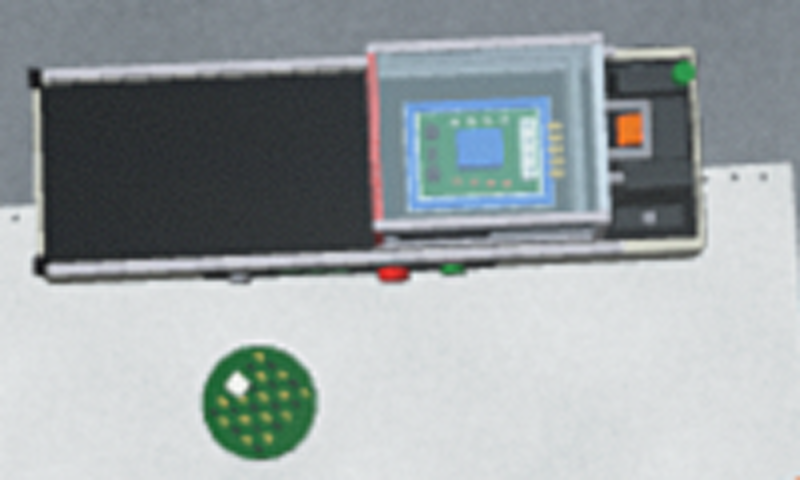

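The hood is shut, with the orange tongue (628,130) inside the striker loop. The board is in the nest, terminal block (530,148) towards the latch. Handing in.

Run:
```python
from h import *
print(robot.hand_in(), robot.observe()["t"])
```

```text
the job is handed in; nothing more can be done
the job is handed in; nothing more can be done
```

The green rectangular board is in the blue nest with its terminal block towards the latch. The hood is shut over it and stayed shut after I backed the arm away. I handed the job in at about 21 s; no verdict is reported.

- **Board:** My first grip pressed the fingertips onto the board with about 7 N, so I gripped it again slightly higher before lifting. Setting it down gave a brief reading of about 7 N upwards and 4 N sideways. After release, the wrist camera showed it flat to within about 0.5 mm, with white margin on all sides.
- **Hood:** I pushed slowly near the catch. The force rose to about 8.6 N, eased to 7, fell to about 4 at the click, then climbed to 10.3 N on the buffer. That peak is well under the 20 N limit. When I backed off about 2 mm the force went to zero and the hood did not follow.
- **Last check:** The final top view shows the orange tongue inside the striker loop, the hood shut and the arm clear of everything. That crop did not cover most of the bystanders, so I did not re-check them. I saw no unexpected contact force on the way.

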